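# Put the ward-office stamps away in their trays

### The job

Put the four wooden-handled office stamps away, one after another: stand each upright in the shallow tray that matches the shape and size of its foot (large round, square, long, small round), flat on the tray's floor inside the rim. Knock none of them over, and leave the glue stick and the ink pad where they are.

Things in the scene. Friction and masses are not known exactly. Their poses are not given: they have to be found in the camera images.
- round_stamp_centre (a point): The large round stamp, standing on its foot: a black round foot 50 mm in diameter and 18 mm high, with a pale wooden upright round handle, 22 mm in diameter and straight-sided, from 18 to 80 mm above the underside (total height 80 mm); take it by the handle, from above. Origin: its centre, half-way up, 40 mm above its underside; z up along the handle.
- square_stamp_centre (a point): The square stamp, standing on its foot: a black square foot 42 x 42 mm and 18 mm high, with a pale wooden upright round handle, 22 mm in diameter and straight-sided, from 18 to 80 mm above the underside (total height 80 mm); take it by the handle, from above. Origin: its centre, half-way up, 40 mm above its underside; z up along the handle. x and y are parallel to the foot's sides.
- long_stamp_centre (a point): The long stamp, standing on its foot: a black oblong foot 72 mm (along its x) by 28 mm (along its y) and 18 mm high, with a pale wooden bar handle 50 mm (x) by 18 mm (y) from 18 to 80 mm above the underside; take it across the 18 mm, from above. Origin: its centre, half-way up, 40 mm above its underside; z up along the handle.
- small_stamp_centre (a point): The small round stamp, standing on its foot: a black round foot 28 mm in diameter and 18 mm high, with a pale wooden upright round handle, 18 mm in diameter and straight-sided, from 18 to 80 mm above the underside (total height 80 mm); take it by the handle, from above. Origin: its centre, half-way up, 40 mm above its underside; z up along the handle.
- round_tray: The large round tray for the large round stamp: shallow grey dish with a cork-brown floor, 64 mm inside diameter, rim 12 mm high above the desk, walls 4 mm thick, floor 3 mm thick, fixed to the desk. Origin: centre of its underside, at desk level; z up.
- square_tray: The square tray for the square stamp: shallow grey dish with a cork-brown floor, 56 x 56 mm inside, rim 12 mm high above the desk, walls 4 mm thick, floor 3 mm thick, fixed to the desk. Origin: centre of its underside, at desk level; z up, x and y parallel to its sides.
- long_tray: The long tray for the long stamp: shallow grey dish with a cork-brown floor, 86 mm (along its x) by 42 mm (along its y) inside, rim 12 mm high above the desk, walls 4 mm thick, floor 3 mm thick, fixed to the desk. Origin: centre of its underside, at desk level; z up.
- small_tray: The small round tray for the small round stamp: shallow grey dish with a cork-brown floor, 42 mm inside diameter, rim 12 mm high above the desk, walls 4 mm thick, floor 3 mm thick, fixed to the desk. Origin: centre of its underside, at desk level; z up.
- glue_stick_centre (a point): A glue stick standing among the stamps, not to be moved: round, 29 mm in diameter, 83 mm high, blue and paper-white with a white cap. Origin: its centre, half-way up.
- ink_pad_centre (a point): A closed ink pad lying among the trays, not to be moved: dark flat oblong case 84 mm (x) by 58 mm (y) by 17 mm high, solid, no recess. Origin: its centre, half-way up.
Mind the look-alikes: they are no part of the job. What is shaped like the part that bears square_stamp_centre but orange is not meant.

How it is judged:
By the outcome, as a careful person would: the job done as asked, in the order asked, and still so for the second after the job is handed in, with the robot touching nothing.
It also fails if it takes over 104 s, if anything falls off the work surface, if the arm or the gripper's body presses on something with over 40 N, if the wrist force passes 120 N, or if a joint passes its speed limit or range.

### The arm

A 7-joint arm with a two-finger parallel gripper is mounted at the origin on the work surface. World frame = base frame: x ahead of the robot, y to its left, z up, the work surface at z = 0. Lengths are in m, angles in rad, forces in N, time in s.
With the tool pointing down it reaches from about 0.425 to 1.025 m from the base axis. Payload 9.4 kg.
Tool frame: the origin (TCP) lies midway between the tips of the shut fingers; the grasp point (between the pads) lies 19 mm behind it; z points along the fingers, y is the line along which they close (so a half turn about z gives the same grasp; the last joint's range is limited). The gripper opens to 85 mm and grips with 20 to 120 N. Pads are 22 mm wide; open, the fingers measure 114 mm over their backs; the gripper's body (76 mm by 85 mm) begins 54 mm behind the grasp point. The pads swing forward as they close: fully open they stand 13 mm farther back than shut.
Start: joints at [-1.416, 0.599, -0.003, 1.599, 0.002, 0.943, -0.08], TCP at [0.167, 0.706, 0.231] pointing down, gripper open.
Joint ranges: [-2.57, 2.57], [-0.35, 1.97], [-1.29, 1.29], [0.11, 2.56], [-1.05, 4.19], [0.11, 1.86], [-2.63, 2.63]. Speed limits (rad/s): [2.22, 2.22, 3.01, 3.01, 3.14, 3.14, 3.14].

### API

Orientations are given as a unit quaternion [x, y, z, w].
In Python, from workcell import r gives the robot as it stands.
- The arm moves only by the shell command python3 -m pendant 'ROWS' [FORCE]. ROWS is text: rows parted by semicolons, each of 5 numbers parted by spaces: the shift along the tool's x, y, z in m, then the turn about the tool's z in degrees, then the opening, from 0 (shut) to 1 (fully open). In form: tx ty tz turn hand; .... A call has 1 to 10 rows; each row is the pose to reach, as a shift and turn from the pose commanded when the call began, along the tool's axes at that moment; what a row does not reach only later rows make up. A row lasts 1/10 s, in which the tool goes at most 50 mm and 8.59 degrees, less where a joint would pass 70% of its speed; a pose out of reach is approached as far as the arm can. A call with a gripper value outside its range is refused whole. The fingers move at their own pace and stop on an object; FORCE is the grip in N (left out, the last holds). Time passes only in rows, so rows that repeat a pose let the fingers close. It gives the time, the measured TCP pose, the force, the opening and the grip force at its end, in the units of the state.
- r.sense(): the state, without advancing time (a new reading comes with each control period).
- r.snapshot(name): name is "side" or "top" or "wrist"; returns a dict with "image" (420x560x3 uint8, red, green, blue), "intrinsics" (3x3 intrinsics, pixels), "camera_from_world" (4x4, takes a point from world to camera coordinates). Camera axes: x right, y down, z forward; pixel columns grow to the right and rows downward; lengths in m; the calibration is good to about 2 mm. A picture is of the moment at which its call begins. There is no depth.
- r.hand_in(): hands the job in; it is judged then, once.
The state is a dict: "time": time; "qpos": joint angles; "joint_velocities": joint speeds; "joint_torque": joint torques, N m; "ee_pos": TCP position; "orientation": TCP orientation; "force": force on the tool from outside, world axes, zero at the start; "ft_torque": the same for the moment, N m; "width": opening from 0.0 (shut) to 1.0 (fully open); "grip_force": force on a finger pad.
Only numpy, scipy, OpenCV 4.12 (cv2) and the standard library are available. Lean on these libraries where they do the work, as an engineer would, in place of code of your own. Each camera call takes 0.05 s, during which the arm holds its last target. There are 200 camera calls.

## Working session

There is one attempt and no reset: what is moved stays moved. The work goes in short steps, Python scripts to look and compute and a shell command to move; the robot and the scene stay as the last step left them, time stands still between calls to the robot, and variables do not carry over. Pictures are saved under pics/ and viewed, at most 16 in all, crops included, and the job is handed in when it is done.

```bash
ls; mkdir -p pics
python3 - <<'E'
from workcell import r
import cv2,numpy as np
for n in("top","side"):
    s=r.snapshot(n); cv2.imwrite(f"pics/{n}0.png",s["image"][:,:,::-1]); print(n,s["intrinsics"].tolist(),np.round(s["camera_from_world"],3).tolist())
print(r.sense())
E
```

```text
pics
top [[415.3180129155467, 0.0, 271.2330832938927], [0.0, 415.3180129155467, 209.13597170264794], [0.0, 0.0, 1.0]] [[0.056, -0.998, -0.001, -0.021], [-0.973, -0.054, -0.225, 0.587], [0.224, 0.014, -0.974, 0.885], [0.0, 0.0, 0.0, 1.0]]
side [[380.0793660866635, 0.0, 280.10974072901337], [0.0, 380.0793660866635, 209.7105172538817], [0.0, 0.0, 1.0]] [[-0.979, -0.205, -0.013, 0.538], [-0.118, 0.611, -0.783, 0.099], [0.168, -0.765, -0.622, 0.847], [0.0, 0.0, 0.0, 1.0]]
{'time': 0.1, 'qpos': array([-1.41570787,  0.60005929, -0.00254659,  1.60004475,  0.00181737,
        0.94290093, -0.07979843]), 'joint_velocities': array([-7.15540800e-04, -2.50060305e-03, -7.58417242e-05, -6.62556737e-04,
       -4.69349806e-04,  1.13114011e-03, -1.32134179e-04]), 'joint_torque': array([ 5.28027071e-03, -7.77999902e+01,  1.56992041e+00, -2.58623278e+01,
        1.26227559e-02,  5.58704007e-03,  2.14121116e-05]), 'ee_pos': array([0.16646436, 0.70520032, 0.23049487]), 'orientation': array([ 1.15598712e-01,  9.93295747e-01, -7.05125420e-04, -9.83164117e-06]), 'force': array([ 0.66999376,  0.8636769 , -0.22237794]), 'ft_torque': array([-0.02293441, -0.03696158,  0.01544945]), 'grip_force': 0.0, 'width': 0.9974030354072085}
```

View pics/top0.png

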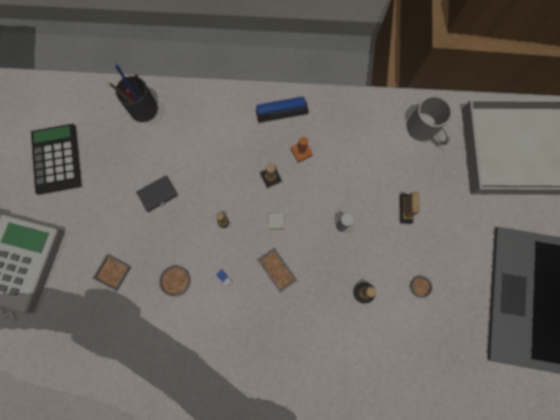

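View pics/side0.png

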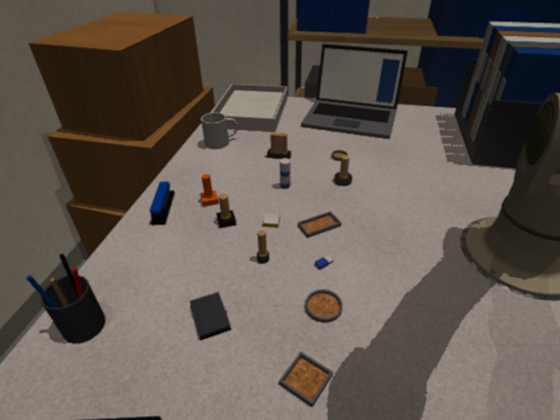

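The top view shows the stamps at about (col,row): large round (366,292), square (271,176), long (407,208) and small (222,219). The trays are square (112,272), round (175,281), long (277,270) and small (421,287). The glue stick is at (345,220), the ink pad at (157,194) and the orange look-alike at (302,148).

```bash
cat > h.py <<'E'
from workcell import r
import cv2,numpy as np
from scipy.spatial.transform import Rotation as R
def snap(n,save=None):
    s=r.snapshot(n)
    if save: cv2.imwrite(f"pics/{save}.png",s["image"][:,:,::-1])
    return s
def cast(s,px,z):
    px=np.atleast_2d(px).astype(float); T=s["camera_from_world"]; Rw=T[:3,:3].T; c=-Rw@T[:3,3]
    d=np.c_[px,np.ones(len(px))]@np.linalg.inv(s["intrinsics"]).T@Rw.T
    return (c+d*((z-c[2])/d[:,2])[:,None])[:,:2]
def project(s,p):
    q=s["camera_from_world"]@np.r_[p,1]; q=s["intrinsics"]@q[:3]; return q[:2]/q[2]
def blobs(mask,amin):
    cs,_=cv2.findContours(mask.astype(np.uint8),cv2.RETR_EXTERNAL,cv2.CHAIN_APPROX_NONE)
    return [c[:,0] for c in cs if cv2.contourArea(c)>=amin]
def wood(s):
    h=cv2.cvtColor(s["image"],cv2.COLOR_RGB2HSV).astype(int); return (h[...,0]<22)&(h[...,0]>5)&(h[...,1]>95)&(h[...,2]>40)
def rect(p):   # metric points -> centre, size, angle(deg) of the long side
    (c,(w,h),a)=cv2.minAreaRect((p*1000).astype(np.float32)); 
    if h>w: w,h,a=h,w,a+90
    return np.round(c,1),np.round((w,h),1),round((a+90)%180-90,1)
def togo(xy,z=None,yaw=None):
    """shift in tool axes from the present pose to a world TCP target; yaw = wanted world angle of the tool's y (closing) line, mod 180"""
    st=r.sense(); M=R.from_quat(st["orientation"]).as_matrix(); p=st["ee_pos"]
    t=M.T@(np.r_[xy,p[2] if z is None else z]-p); out=np.round(t,4).tolist()
    y=np.degrees(np.arctan2(M[1,1],M[0,1]))
    if yaw is not None: out.append(round(-((yaw-y+90)%180-90),1))  # tool z points down
    print("togo",out,"tool-y yaw",round(y,1),"tcp",np.round(p,4),"q7",round(st["qpos"][6],2),"t",st["time"])
E
python3 - <<'E'
from h import *
s=snap("top"); 
m=wood(s)
for c in blobs(m,25):
    if c[:,1].mean()<130: continue
    print(np.round(c.mean(0)),cv2.contourArea(c),"z7.5",rect(cast(s,c,.0075)),"z50",rect(cast(s,c,.05))[0])
for n,p in dict(round=(365,294),square=(271,178),long=(406,210),small=(223,221),glue=(345,226),ink=(157,194)).items(): print(n,np.round(cast(s,p,.01),3))
E
```

```text
[370. 292.] 42.5 z7.5 (array([ 416.8, -227.1]), array([16.7, 16. ]), -86.8) z50 [ 414.9 -217.3]
[421. 286.] 166.0 z7.5 (array([ 434.9, -347.2]), array([35.1, 32.6]), -1.2) z50 [ 432.3 -332.3]
[174. 281.] 449.5 z7.5 (array([415.6, 230.5]), array([56.6, 55.5]), -86.8) z50 [413.8 220.5]
[111. 272.] 417.0 z7.5 (array([427.7, 381. ]), array([51.7, 49. ]), -23.9) z50 [425.4 364.5]
[277. 270.] 473.0 z7.5 (array([454.9,  -8.6]), array([79.6, 36.2]), 38.9) z50 [451.4  -8.3]
[414. 202.] 87.5 z7.5 (array([ 636.7, -336.3]), array([48.2, 12.2]), -1.3) z50 [ 625.4 -321.9]
[271. 169.] 26.0 z7.5 (array([703.8,  18.7]), array([15.9, 15.1]), 65.5) z50 [689.5  17.9]
[301. 149.] 281.0 z7.5 (array([762. , -54.1]), array([54.4, 47.9]), 30.3) z50 [745.3 -51.8]
round [[ 0.41  -0.216]]
square [[0.679 0.018]]
long [[ 0.616 -0.314]]
small [[0.564 0.127]]
glue [[ 0.568 -0.167]]
ink [[0.623 0.294]]
```

```bash
python3 -m pendant '-.466 -.306 0 0 1;-.466 -.306 0 0 1;-.466 -.306 0 0 1;-.466 -.306 0 0 1;-.466 -.306 0 0 1;-.466 -.306 0 0 1;-.466 -.306 0 0 1;-.466 -.306 0 0 1;-.466 -.306 0 0 1;-.466 -.306 0 0 1' 40; python3 -c "
from h import *
togo((.45,-.1)); togo((.42,-.217))"
```

```text
time: 1.15
ee_pos: [0.5114, 0.3408, 0.2313]
orientation: [0.116, 0.993, -0.0, -0.0]
force: [0.6, 0.2, -0.5]
width: 1.004
grip_force: 0.0
togo [-0.0415, -0.4431, 0.0] tool-y yaw 76.7 tcp [0.5114 0.3408 0.2313] q7 0.66 t 1.15
togo [-0.0391, -0.5639, 0.0] tool-y yaw 76.7 tcp [0.5114 0.3408 0.2313] q7 0.66 t 1.15
```

```bash
python3 -m pendant '-.039 -.564 0 0 1;-.039 -.564 0 0 1;-.039 -.564 0 0 1;-.039 -.564 0 0 1;-.039 -.564 0 0 1;-.039 -.564 0 0 1;-.039 -.564 0 0 1;-.039 -.564 0 0 1;-.039 -.564 0 0 1;-.039 -.564 0 0 1'; python3 -c "
from h import *
togo((.42,-.217)); s=snap('wrist','w1'); print(np.round(s['camera_from_world'],3)); print(s['intrinsics'][0,0],project(s,(.415,-.217,.08)))"
```

```text
time: 2.15
ee_pos: [0.4286, -0.1528, 0.2315]
orientation: [0.116, 0.993, -0.0, 0.0]
force: [1.6, 0.1, -0.3]
width: 1.002
grip_force: 0.0
togo [-0.0064, -0.0645, -0.0] tool-y yaw 76.7 tcp [ 0.4286 -0.1528  0.2315] q7 1.6 t 2.15
[[ 0.23   0.973  0.     0.051]
 [ 0.936 -0.221  0.275 -0.47 ]
 [ 0.267 -0.063 -0.962  0.255]
 [ 0.     0.     0.     1.   ]]
368.4429110136901 [197.89461722 195.79321371]
```

View pics/w1.png

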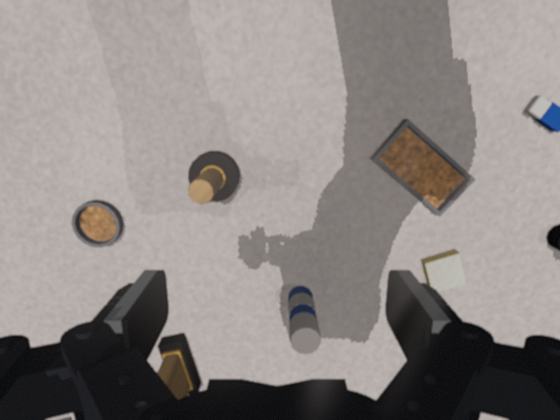

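The wrist view shows the round stamp's handle top at about (202,191) and its foot at about (214,176). The small tray is at (98,222), the long tray at (422,167) and the glue stick at (304,340).

```bash
python3 -c "
from h import *
s=snap('wrist'); print('top',cast(s,(202,191),.08),'foot',cast(s,(214,176),.012))
for c in blobs(wood(s),150): print(np.round(c.mean(0)),rect(cast(s,c,.0075)))
t=cast(s,(202,191),.08)[0]; togo(t); togo(t,.033)"
```

```text
top [[ 0.40938357 -0.22129535]] foot [[ 0.40937605 -0.22284694]]
[184. 374.] (array([ 630.9, -331.1]), array([65.3, 44.6]), 0.1)
[107. 224.] (array([ 432.4, -347.5]), array([36.1, 35.5]), -20.3)
[430. 166.] (array([452.7, -10.2]), array([79.6, 39.2]), 38.3)
togo [0.0022, -0.0665, 0.0001] tool-y yaw 76.2 tcp [ 0.4274 -0.1573  0.2315] q7 1.6 t 2.25
togo [0.0023, -0.0661, 0.1986] tool-y yaw 76.2 tcp [ 0.4274 -0.1573  0.2315] q7 1.6 t 2.25
```

```bash
python3 -m pendant '.002 -.033 0 0 1;.002 -.066 0 0 1;.002 -.066 .05 0 1;.002 -.066 .1 0 1;.002 -.066 .1 0 1;.002 -.066 .1 0 1'; python3 -c "
from h import *
togo((.409,-.222),.033)"
```

```text
time: 2.85
ee_pos: [0.4118, -0.2142, 0.1313]
orientation: [0.116, 0.993, 0.0, -0.001]
force: [0.7, -1.0, 0.8]
width: 0.995
grip_force: 0.0
togo [0.0006, -0.0083, 0.0983] tool-y yaw 76.7 tcp [ 0.4118 -0.2142  0.1313] q7 1.78 t 2.85
```

```bash
python3 -m pendant '0 -.008 0 0 1;0 -.008 .04 0 1;0 -.008 .075 0 1;0 -.008 .098 0 1;0 -.008 .098 0 .2;0 -.008 .098 0 0;0 -.008 .098 0 0;0 -.008 .098 0 0;0 -.008 .098 0 0;0 -.008 .098 0 0' 40; python3 -c "
from h import *
togo((.409,-.222),.033)"
```

```text
time: 3.85
ee_pos: [0.4111, -0.2227, 0.0348]
orientation: [0.116, 0.993, -0.0, 0.001]
force: [-0.5, 1.4, 14.4]
width: 0.248
grip_force: 38.4
togo [0.0022, 0.0002, 0.0018] tool-y yaw 76.7 tcp [ 0.4111 -0.2227  0.0348] q7 1.82 t 3.85
```

```bash
python3 -m pendant '0 0 -.03 0 0;0 0 -.08 0 0;0 0 -.13 0 0;-.003 .04 -.13 0 0;-.007 .09 -.13 0 0;-.01 .14 -.13 0 0;-.013 .19 -.13 0 0;-.016 .233 -.13 0 0;-.016 .233 -.13 0 0;-.016 .233 -.13 0 0'; python3 -c "
from h import *
togo((.4155,.2305)); r.sense()
s=snap('wrist','w2')
for c in blobs(wood(s),150): print(np.round(c.mean(0)),rect(cast(s,c,.0075)))
"
```

```text
time: 4.85
ee_pos: [0.4794, 0.0018, 0.1637]
orientation: [0.114, 0.993, 0.0, 0.0]
force: [-0.2, 0.7, -0.5]
width: 0.248
grip_force: 39.3
togo [0.1141, 0.2083, -0.0] tool-y yaw 76.9 tcp [0.4794 0.0018 0.1637] q7 1.33 t 4.85
[475. 282.] (array([599.9, 154.8]), array([39.9, 20.6]), 39.2)
[274. 294.] (array([578.6, -25. ]), array([132.5,  63.1]), -9.0)
[256. 163.] (array([452.9,  -9.1]), array([81.9, 38.7]), 38.0)
[543.  44.] (array([414.3, 216.7]), array([60.4, 31.7]), -1.2)
```

View pics/w2.png

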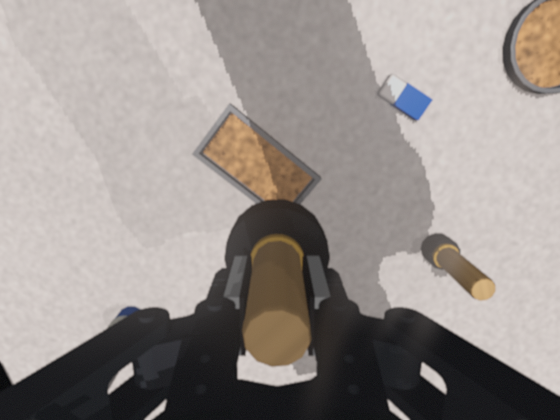

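The held stamp is upright, with its foot at about (277,250). The long tray is at (256,160). The small stamp's foot is at (442,247) and its top at (482,290), and the round tray shows at the upper right.

```bash
python3 -c "
from h import *
s=snap('wrist'); f=cast(s,(277,251),.147)[0]; print('held foot',f,'tcp',r.sense()['ee_pos'])
print('small',cast(s,(482,290),.08),cast(s,(441,246),.012))
for n in ((.455,.12),(.4155,.2305)): togo(n)"
```

```text
held foot [0.47401997 0.00076223] tcp [ 4.78902826e-01 -3.54924507e-04  1.63629409e-01]
small [[0.56055376 0.12406192]] [[0.55550179 0.12583225]]
togo [0.051, 0.1116, -0.0] tool-y yaw 76.7 tcp [ 4.789e-01 -4.000e-04  1.636e-01] q7 1.33 t 4.95
togo [0.115, 0.21, -0.0001] tool-y yaw 76.7 tcp [ 4.789e-01 -4.000e-04  1.636e-01] q7 1.33 t 4.95
```

```bash
python3 -m pendant '.022 .042 0 0 0;.045 .084 0 0 0;.067 .126 0 0 0;.09 .168 0 0 0;.112 .210 0 0 0;.112 .210 .04 0 0;.112 .210 .09 0 0;.112 .210 .09 0 0;.112 .210 .09 0 0;.112 .210 .09 0 0'; python3 -c "
from h import *
s=snap('wrist','w3'); togo((.4185,.2295),.0385)
print(cast(s,(277,251),.057)) 
for p in ((.4155,.2305,.0075),(.4155+.032,.2305,.012),(.4155,.2305+.032,.012),(.4155,.2305-.032,.012),(.4155-.032,.2305,.012)): print(project(s,p).round())"
```

```text
time: 5.95
ee_pos: [0.4199, 0.2299, 0.0755]
orientation: [0.117, 0.993, 0.001, 0.001]
force: [-0.4, 0.3, -0.4]
width: 0.243
grip_force: 39.5
togo [0.0015, -0.0013, 0.0374] tool-y yaw 76.6 tcp [0.4201 0.2304 0.0759] q7 0.89 t 6.0
[[0.41569326 0.23016384]]
[277. 219.]
[289. 270.]
[331. 209.]
[225. 233.]
[264. 169.]
```

View pics/w3.png

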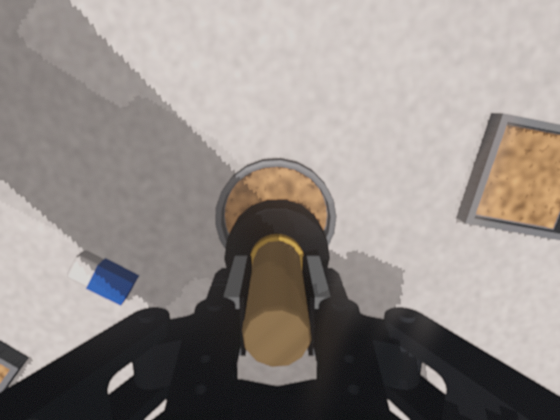

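The held foot lines up with the round tray, whose rim is centred at about (276,217), so I lower and release.

```bash
python3 -m pendant '.001 0 .02 0 0;.001 0 .03 0 0;.001 0 .036 0 0;.001 0 .038 0 0;.001 0 .038 0 0;.001 0 .038 0 0'; python3 -m pendant '0 0 0 0 .5;0 0 0 0 1;0 0 0 0 1;0 0 0 0 1;0 0 -.03 0 1;0 0 -.08 0 1;0 0 -.13 0 1;0 0 -.15 0 1;0 0 -.15 0 1'; python3 -c "
from h import *
s=snap('wrist','w4'); togo((.60,.06),.231)
for c in blobs(wood(s),150): print(np.round(c.mean(0)),rect(cast(s,c,.0075)))"
```

```text
time: 6.6
ee_pos: [0.4184, 0.2313, 0.0371]
orientation: [0.116, 0.993, 0.001, 0.001]
force: [-2.1, -1.4, 18.1]
width: 0.245
grip_force: 41.4
time: 7.5
ee_pos: [0.4189, 0.2317, 0.1882]
orientation: [0.116, 0.993, 0.002, 0.002]
force: [0.3, 0.5, 0.3]
width: 1.003
grip_force: 0.0
togo [-0.2164, -0.125, -0.0444] tool-y yaw 76.7 tcp [0.4181 0.2314 0.1865] q7 0.85 t 7.55
[202. 364.] (array([591. , 108.8]), array([74.3, 23. ]), -32.0)
[ 41. 276.] (array([453.7,  -8.8]), array([82.5, 33.5]), 38.2)
[274. 205.] (array([435.9, 225.6]), array([24.7, 24.5]), 76.6)
[275. 182.] (array([415.6, 230.8]), array([27. , 17.3]), 76.6)
[271. 171.] (array([407.5, 229.6]), array([59.7, 47.1]), -90.0)
[443. 154.] (array([425.5, 379.8]), array([52.9, 49.8]), -23.7)
```

View pics/w4.png

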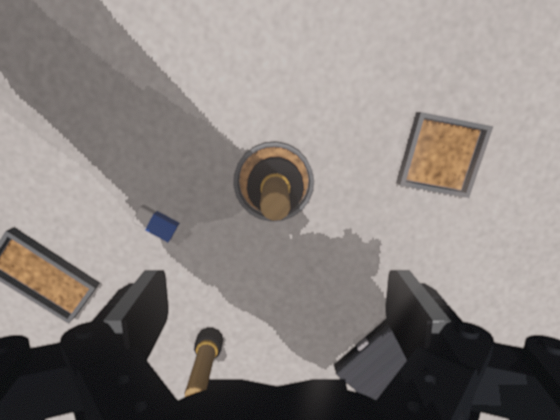

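The round stamp stands in its tray at (274,180). Next I go over the square stamp.

```bash
python3 -m pendant '-.03 -.015 -.045 0 1;-.076 -.036 -.045 0 1;-.121 -.058 -.045 0 1;-.167 -.08 -.045 0 1;-.212 -.102 -.045 0 1;-.258 -.124 -.045 0 1;-.304 -.146 -.045 0 1;-.304 -.146 -.045 0 1;-.304 -.146 -.045 0 1;-.304 -.146 -.045 0 1'; python3 -c "
from h import *
s=snap('wrist','w5'); togo((.679,.018)); print(project(s,(.679,.018,.018)))
"
```

```text
time: 8.55
ee_pos: [0.6787, 0.0201, 0.2285]
orientation: [0.115, 0.993, 0.0, -0.002]
force: [-0.2, 0.6, -0.3]
width: 1.0
grip_force: 0.0
togo [-0.001, -0.0025, -0.0] tool-y yaw 76.8 tcp [0.6786 0.0206 0.229 ] q7 1.37 t 8.6
[275.67664759 181.54581397]
```

View pics/w5.png

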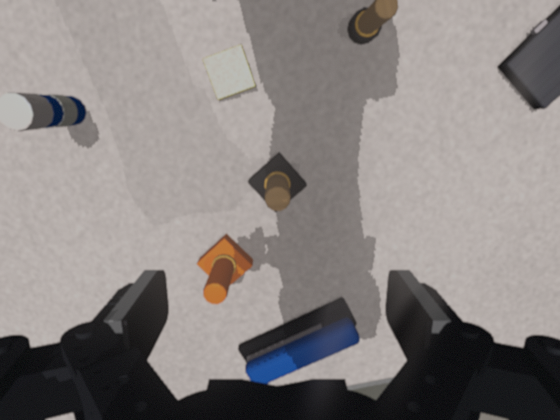

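The square stamp's foot corners are at about (249,181), (280,154) and (306,183), and its handle top is at (277,199). The orange look-alike is at (222,265) and is not to be touched.

```bash
python3 -c "
from h import *
s=snap('wrist'); g=s['image'].max(2)
L,T,Q=cast(s,[(249,181),(280,153.5),(306,183)],.018)
for a,b in((L,T),(T,Q)): d=b-a; print(np.linalg.norm(d),np.degrees(np.arctan2(d[1],d[0]))%90)
m=np.zeros(g.shape,np.uint8); m[140:225,235:320]=1
for c in blobs((g<48)&(m>0),200): print(len(c),rect(cast(s,c,.018)),[c[c[:,0].argmin()],c[c[:,1].argmin()],c[c[:,0].argmax()]])
t=cast(s,(277,199),.08)[0]; print('foot',(L+Q)/2,'top',t); togo(t)"
```

```text
0.040367584588096535 28.322864519489656
0.03844121563890938 28.390873342069003
foot [0.68007448 0.02023138] top [0.68152852 0.01928486]
togo [-0.003, -0.0009, -0.0] tool-y yaw 76.8 tcp [0.6788 0.0208 0.2295] q7 1.37 t 8.65
```

```bash
python3 -m pendant '-.002 -.001 .05 0 1;-.002 -.001 .1 0 1;-.002 -.001 .145 0 1;-.002 -.001 .18 0 1;-.002 -.001 .194 0 1;-.002 -.001 .194 0 .2;-.002 -.001 .194 0 0;-.002 -.001 .194 0 0;-.002 -.001 .194 0 0;-.002 -.001 .194 0 0'; python3 -m pendant '0 0 0 0 0;0 0 0 0 0;0 0 -.03 0 0;0 0 -.07 0 0;0 0 -.12 0 0;0 0 -.14 0 0;0 0 -.14 0 0'; python3 -c "
from h import *
togo((.427,.38))"
```

```text
time: 9.65
ee_pos: [0.6827, 0.0178, 0.0379]
orientation: [0.116, 0.993, 0.0, 0.001]
force: [-0.1, -0.2, 7.0]
width: 0.246
grip_force: 39.8
time: 10.35
ee_pos: [0.6836, 0.0175, 0.1807]
orientation: [0.116, 0.993, 0.001, 0.003]
force: [-0.8, -1.1, -1.2]
width: 0.246
grip_force: 39.4
togo [0.3331, 0.2938, -0.0015] tool-y yaw 76.7 tcp [0.6836 0.0175 0.1807] q7 1.38 t 10.35
```

```bash
python3 -m pendant '.033 .029 0 -7 0;.067 .059 0 -14 0;.1 .088 0 -21 0;.133 .118 0 -28 0;.167 .147 0 -35 0;.2 .176 0 -38 0;.233 .206 0 -38 0;.267 .235 0 -38 0;.3 .265 0 -38 0;.333 .294 0 -38 0'; python3 -m pendant '0 0 .02 0 0;0 0 .05 0 0;0 0 .08 0 0;0 0 .08 0 0;0 0 .08 0 0'; python3 -c "
from h import *
togo((.4266,.3803),.041); s=snap('wrist','w6')
u=np.radians(-23.8); c,n=np.cos(u),np.sin(u)
for a,b in((-1,-1),(1,-1),(1,1),(-1,1)): print(project(s,(.4266+.028*(a*c-b*n),.3803+.028*(a*n+b*c),.012)).round())"
```

```text
time: 11.35
ee_pos: [0.4235, 0.3812, 0.1755]
orientation: [-0.214, 0.977, -0.0, -0.001]
force: [0.0, 0.7, -0.3]
width: 0.245
grip_force: 39.4
time: 11.85
ee_pos: [0.4248, 0.3797, 0.0959]
orientation: [-0.214, 0.977, -0.001, -0.001]
force: [0.0, 0.1, 0.1]
width: 0.244
grip_force: 39.5
togo [-0.002, -0.0002, 0.0549] tool-y yaw 114.7 tcp [0.4248 0.3797 0.0959] q7 1.2 t 11.85
[281. 161.]
[216. 219.]
[273. 278.]
[338. 226.]
```

View pics/w6.png

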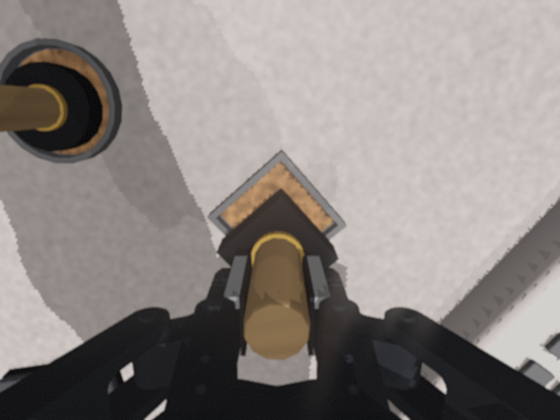

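The foot's corners are at (281,191), (220,250) and (337,250), parallel to the tray, whose top corner is at (281,161).

```bash
python3 -c "
from h import *
s=snap('wrist'); z=r.sense()['ee_pos'][2]-.038+.018
T,L,Q=cast(s,[(281,191),(220,249),(337,249)],z)
for a,b in((L,T),(T,Q)): d=b-a; print(np.linalg.norm(d),np.degrees(np.arctan2(d[1],d[0]))%90)
f=(L+Q)/2; print(f); p=r.sense()['ee_pos'][:2]; togo(p+np.array((.4266,.3803))-f,.041)"
```

```text
0.04018765430187617 69.03288064048644
0.038677047498493454 68.08162604264206
[0.42033792 0.37840281]
togo [-0.0064, -0.0009, 0.0563] tool-y yaw 114.7 tcp [0.4257 0.3804 0.0973] q7 1.2 t 11.95
```

```bash
python3 -m pendant '-.005 -.001 0 1.5 0;-.005 -.001 .02 1.5 0;-.005 -.001 .04 1.5 0;-.005 -.001 .05 1.5 0;-.005 -.001 .054 1.5 0;-.005 -.001 .056 1.5 0;-.005 -.001 .056 1.5 0'
```

```text
time: 12.65
ee_pos: [0.4305, 0.3817, 0.0411]
orientation: [-0.201, 0.98, 0.0, 0.0]
force: [-0.3, -0.2, -1.0]
width: 0.25
grip_force: 39.4
```

```bash
python3 -m pendant '0 0 .0015 0 0;0 0 .0015 0 0;0 0 .0015 0 0'; python3 -m pendant '0 0 .0015 0 0;0 0 .0015 0 0;0 0 .0015 0 0'
```

```text
time: 12.95
ee_pos: [0.4306, 0.3819, 0.0407]
orientation: [-0.201, 0.98, 0.001, 0.001]
force: [-2.6, -1.8, 15.7]
width: 0.25
grip_force: 40.8
time: 13.25
ee_pos: [0.4305, 0.3822, 0.0404]
orientation: [-0.201, 0.98, 0.001, 0.001]
force: [-6.7, -3.1, 31.1]
width: 0.25
grip_force: 42.5
```

```bash
python3 -m pendant '0 0 -.002 0 0;0 0 -.002 0 .3;0 0 -.002 0 1;0 0 -.002 0 1;0 0 -.002 0 1;0 0 -.03 0 1;0 0 -.08 0 1;0 0 -.13 0 1;0 0 -.18 0 1;0 0 -.19 0 1'; python3 -c "
from h import *
s=snap('wrist','w7'); togo((.62,-.317),yaw=90); togo((.62,-.1))"
```

```text
time: 14.25
ee_pos: [0.4319, 0.3828, 0.2327]
orientation: [-0.201, 0.98, 0.002, 0.003]
force: [0.0, 0.8, -0.1]
width: 1.003
grip_force: 0.0
togo [0.1025, -0.7173, -0.0027, np.float64(23.2)] tool-y yaw 113.2 tcp [0.4316 0.3827 0.2317] q7 1.18 t 14.3
togo [0.017, -0.5179, -0.0016] tool-y yaw 113.2 tcp [0.4316 0.3827 0.2317] q7 1.18 t 14.3
```

View pics/w7.png

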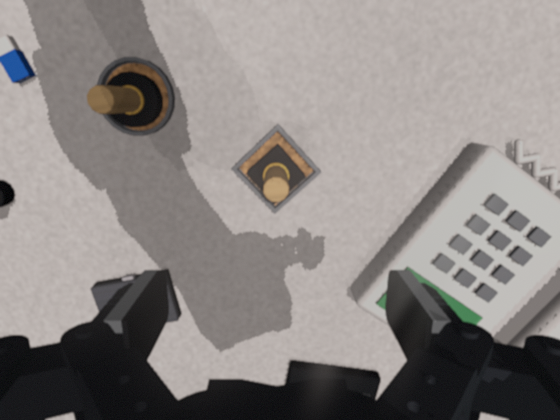

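The square stamp stands inside its tray at (276,168). Next is the long stamp.

```bash
python3 -m pendant '.007 -.049 0 8 1;.014 -.098 0 16 1;.021 -.147 0 23 1;.028 -.196 0 23 1;.035 -.245 0 23 1;.042 -.294 0 23 1;.049 -.343 0 23 1;.056 -.392 0 23 1;.063 -.441 0 23 1;.07 -.49 0 23 1'; python3 -c "
from h import *
togo((.62,-.317),.231,90)"
```

```text
time: 15.3
ee_pos: [0.5586, -0.0984, 0.2256]
orientation: [-0.002, 1.0, -0.0, -0.001]
force: [0.7, 0.1, 0.7]
width: 1.002
grip_force: 0.0
togo [-0.0606, -0.2188, -0.0055, np.float64(0.2)] tool-y yaw 90.2 tcp [ 0.5586 -0.0984  0.2256] q7 1.78 t 15.3
```

```bash
python3 -m pendant '-.012 -.044 0 0 1;-.024 -.088 0 0 1;-.036 -.132 0 0 1;-.048 -.176 0 0 1;-.06 -.218 0 0 1;-.06 -.218 0 0 1;-.06 -.218 0 0 1'; python3 -c "
from h import *
togo((.62,-.317),.231,90); s=snap('wrist','w8'); print(project(s,(.62,-.317,.018)))"
```

```text
time: 16.0
ee_pos: [0.6188, -0.3151, 0.2248]
orientation: [-0.001, 1.0, 0.0, -0.001]
force: [-0.2, -0.2, -1.0]
width: 1.002
grip_force: 0.0
togo [-0.0012, -0.0019, -0.0062, np.float64(0.1)] tool-y yaw 90.1 tcp [ 0.6188 -0.3151  0.2248] q7 2.1 t 16.0
[275.25088518 182.82552984]
```

View pics/w8.png

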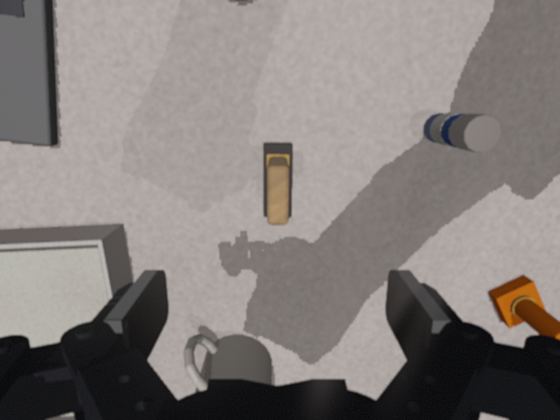

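The long stamp's foot spans columns 264–293 from row 143 to about 217. The handle top is centred near (278,193), and the axis is nearly vertical in the image.

```bash
python3 -c "
from h import *
s=snap('wrist'); g=s['image'].max(2).astype(int)
h=np.zeros(g.shape,bool); h[135:230,258:300]=1
hv=cv2.cvtColor(s['image'],cv2.COLOR_RGB2HSV)
m=h&(hv[...,2]>105)&(hv[...,1]>80); 
for c in blobs(m,200): print('top',rect(cast(s,c,.08)))
m=h&((g<70)|(hv[...,1]>80))
for c in blobs(m,200):
    print('all',c.min(0),c.max(0),rect(cast(s,c,.018)))
print('farend',cast(s,[(264,143),(292,143),(264,217)],.018)); togo((.62,-.317))"
```

```text
top (array([ 612.4, -315. ]), array([56.4, 18.1]), 0.2)
all [263 147] [289 222] (array([ 623.1, -314.8]), array([74.3, 24.7]), -0.3)
farend [[ 0.58239582 -0.32594696]
 [ 0.58231149 -0.29962824]
 [ 0.65504996 -0.3263748 ]]
togo [-0.0006, -0.0043, -0.0] tool-y yaw 90.3 tcp [ 0.6194 -0.3127  0.2258] q7 2.1 t 16.1
```

```bash
python3 -m pendant '0 -.001 .05 0 1;0 -.001 .1 0 1;0 -.001 .145 0 1;0 -.001 .175 0 1;0 -.001 .188 0 1;0 -.001 .188 0 .2;0 -.001 .188 0 0;0 -.001 .188 0 0;0 -.001 .188 0 0;0 -.001 .188 0 0'; python3 -m pendant '0 0 0 0 0;0 0 0 0 0;0 0 -.001 0 0';  python3 -m pendant '0 0 -.03 0 0;0 0 -.07 0 0;0 0 -.12 0 0;0 0 -.14 0 0;0 0 -.14 0 0'; python3 -c "
from h import *
togo((.4538,-.0093),yaw=38.3+90)"
```

```text
time: 17.1
ee_pos: [0.6205, -0.3155, 0.0407]
orientation: [-0.002, 1.0, -0.0, 0.001]
force: [-0.5, 1.1, 5.0]
width: 0.203
grip_force: 44.0
time: 17.4
ee_pos: [0.6201, -0.3154, 0.041]
orientation: [-0.002, 1.0, -0.0, 0.0]
force: [0.5, 1.1, -2.0]
width: 0.206
grip_force: 43.0
time: 17.9
ee_pos: [0.6213, -0.3163, 0.1844]
orientation: [-0.002, 1.0, -0.001, 0.003]
force: [0.1, 0.3, -2.2]
width: 0.207
grip_force: 43.1
togo [0.1664, 0.3076, -0.0017, np.float64(-38.1)] tool-y yaw 90.2 tcp [ 0.6213 -0.3163  0.1844] q7 2.11 t 17.9
```

```bash
python3 -m pendant '.02 .038 0 0 0;.041 .077 0 0 0;.062 .115 0 -4 0;.083 .154 0 -10 0;.104 .192 0 -17 0;.125 .231 0 -24 0;.146 .269 0 -31 0;.166 .308 0 -38 0;.166 .308 0 -38 0;.166 .308 0 -38 0'; python3 -m pendant '0 0 .03 0 0;0 0 .06 0 0;0 0 .08 0 0;0 0 .08 0 0;0 0 .08 0 0'; python3 -c "
from h import *
togo((.4538,-.0093),.043,yaw=38.2+90); s=snap('wrist','w9')
u=np.radians(38.2); c,n=np.cos(u),np.sin(u)
for a,b in((-1,-1),(1,-1),(1,1),(-1,1)): print(project(s,(.4538+.043*a*c-.021*b*n,-.0093+.043*a*n+.021*b*c,.012)).round())"
```

```text
time: 18.9
ee_pos: [0.4519, -0.0072, 0.1798]
orientation: [-0.328, 0.945, 0.0, -0.0]
force: [0.0, -0.4, -1.3]
width: 0.204
grip_force: 43.1
time: 19.4
ee_pos: [0.4527, -0.0088, 0.1]
orientation: [-0.326, 0.945, -0.0, -0.001]
force: [-0.1, 0.5, 0.1]
width: 0.204
grip_force: 43.1
togo [-0.0007, -0.0011, 0.057, np.float64(-0.1)] tool-y yaw 128.1 tcp [ 0.4527 -0.0088  0.1   ] q7 2.14 t 19.4
[241. 153.]
[245. 278.]
[306. 278.]
[308. 152.]
```

View pics/w9.png

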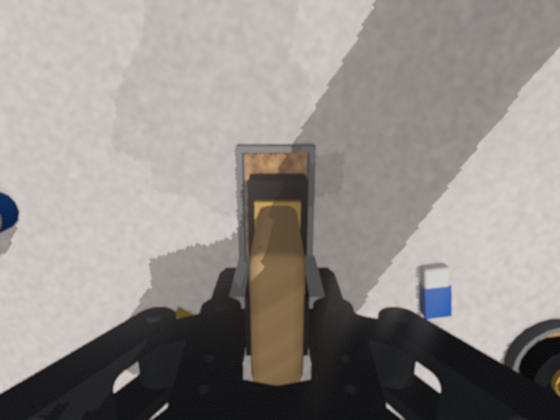

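The tray's inner far edge is at row 153, columns 243–308. The foot's far edge is at row 175, columns 248–307, and the two are parallel.

```bash
python3 -c "
from h import *
s=snap('wrist'); st=r.sense(); z=st['ee_pos'][2]-.041+.018
e=cast(s,[(248,175),(307,175)],z); print(np.linalg.norm(e[0]-e[1])); 
d=e[1]-e[0]; print(np.degrees(np.arctan2(d[1],d[0])))
u=np.radians(38.2); f=e.mean(0)+.036*np.array((np.cos(u),np.sin(u))); print('held',f,'tcp',st['ee_pos'])
t=cast(s,[(243.5,153),(307.5,153)],.012); g=t.mean(0)+.043*np.array((np.cos(u),np.sin(u))); print('tray',g)
togo(st['ee_pos'][:2]+np.array((.4538,-.0093))-f,.0435)"
```

```text
0.026854490133024822
128.10908630212202
held [ 0.44956651 -0.01096131] tcp [ 0.45326239 -0.00840029  0.10098995]
tray [ 0.45435824 -0.00851813]
togo [-0.0043, -0.0013, 0.0575] tool-y yaw 128.2 tcp [ 0.4533 -0.0084  0.101 ] q7 2.14 t 19.5
```

```bash
python3 -m pendant '-.004 0 0 0 0;-.004 0 .02 0 0;-.004 0 .04 0 0;-.004 0 .05 0 0;-.004 0 .055 0 0;-.004 0 .057 0 0;-.004 0 .057 0 0'; python3 -m pendant '0 0 .0015 0 0;0 0 .0015 0 0'
```

```text
time: 20.2
ee_pos: [0.4561, -0.0054, 0.0439]
orientation: [-0.327, 0.945, -0.0, 0.0]
force: [0.1, -0.8, -1.0]
width: 0.205
grip_force: 43.0
time: 20.4
ee_pos: [0.4561, -0.0053, 0.0435]
orientation: [-0.327, 0.945, -0.0, 0.001]
force: [-2.7, 0.7, 21.5]
width: 0.204
grip_force: 46.2
```

```bash
python3 -m pendant '0 0 -.001 0 0;0 0 -.001 0 .3;0 0 -.001 0 1;0 0 -.001 0 1;0 0 -.001 0 1;0 0 -.03 0 1;0 0 -.08 0 1;0 0 -.13 0 1;0 0 -.18 0 1;0 0 -.18 0 1'; python3 -c "
from h import *
s=snap('wrist','w10'); togo((.557,.125),yaw=90); print(project(s,(.557,.125,.018)))"
```

```text
time: 21.4
ee_pos: [0.4583, -0.0054, 0.2273]
orientation: [-0.327, 0.945, -0.001, 0.005]
force: [0.1, 0.1, -0.9]
width: 1.003
grip_force: 0.0
togo [-0.159, 0.0408, 0.0007, np.float64(38.2)] tool-y yaw 128.2 tcp [ 0.4573 -0.0054  0.2247] q7 2.14 t 21.45
[315.55180228 321.43040574]
```

View pics/w10.png

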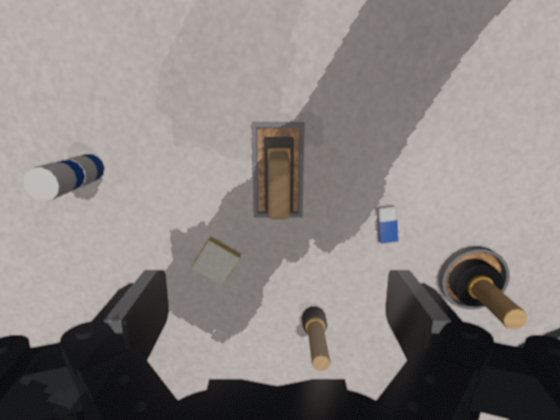

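The long stamp stands in its tray at (278,170). The small stamp is at (315,320).

```bash
python3 -m pendant '-.04 .01 0 8 1;-.08 .02 0 16 1;-.12 .03 0 24 1;-.159 .041 0 32 1;-.159 .041 0 38 1;-.159 .041 0 38 1;-.159 .041 0 38 1'; python3 -c "
from h import *
togo((.557,.125),.231,90); s=snap('wrist','w11'); print(project(s,(.557,.125,.018)))"
```

```text
time: 22.15
ee_pos: [0.5543, 0.1245, 0.2204]
orientation: [-0.003, 1.0, -0.001, -0.001]
force: [-0.9, -0.8, 0.5]
width: 1.003
grip_force: 0.0
togo [-0.0026, 0.0005, -0.0106, np.float64(0.4)] tool-y yaw 90.4 tcp [0.5543 0.1245 0.2204] q7 1.38 t 22.15
[278.23605473 185.17824953]
```

View pics/w11.png

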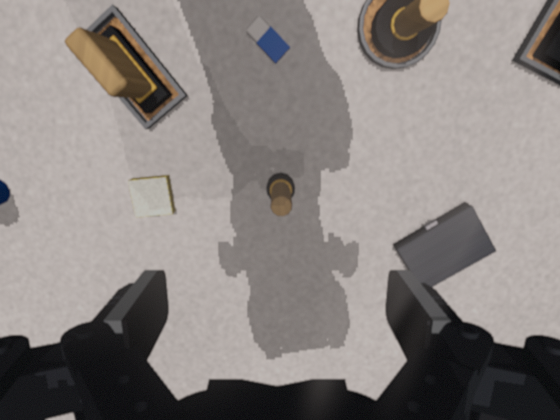

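The small stamp's handle top is at (281,206) and its foot at (280,187).

```bash
python3 -c "
from h import *
s=snap('wrist'); t=cast(s,(281,206),.08)[0]; f=cast(s,(280,187),.016)[0]; print(t,f); togo((t+f)/2,.038)"
```

```text
[0.56119634 0.1268059 ] [0.55956398 0.12652113]
togo [-0.0059, 0.0027, 0.1832] tool-y yaw 90.3 tcp [0.5547 0.1241 0.2212] q7 1.37 t 22.25
```

```bash
python3 -m pendant '-.006 .002 .05 0 1;-.006 .002 .1 0 1;-.006 .002 .145 0 1;-.006 .002 .172 0 1;-.006 .002 .183 0 1;-.006 .002 .183 0 .2;-.006 .002 .183 0 0;-.006 .002 .183 0 0;-.006 .002 .183 0 0;-.006 .002 .183 0 0'; python3 -m pendant '0 0 0 0 0;0 0 0 0 0;0 0 -.001 0 0';  python3 -m pendant '0 0 -.03 0 0;0 0 -.07 0 0;0 0 -.12 0 0;0 0 -.14 0 0;0 0 -.14 0 0'; python3 -c "
from h import *
togo((.49,-.1)); togo((.4335,-.3473))"
```

```text
time: 23.25
ee_pos: [0.562, 0.1275, 0.04]
orientation: [-0.002, 1.0, 0.0, 0.001]
force: [-1.0, 0.2, 7.9]
width: 0.2
grip_force: 38.7
time: 23.55
ee_pos: [0.5616, 0.1274, 0.0405]
orientation: [-0.002, 1.0, 0.0, 0.001]
force: [0.1, 0.2, -0.9]
width: 0.201
grip_force: 38.9
time: 24.05
ee_pos: [0.5629, 0.1276, 0.1834]
orientation: [-0.002, 1.0, 0.001, 0.003]
force: [-0.1, -0.8, -1.4]
width: 0.197
grip_force: 39.1
togo [0.0738, -0.2273, -0.0009] tool-y yaw 90.2 tcp [0.5629 0.1276 0.1834] q7 1.39 t 24.05
togo [0.1312, -0.4744, -0.0017] tool-y yaw 90.2 tcp [0.5629 0.1276 0.1834] q7 1.39 t 24.05
```

```bash
python3 -m pendant '.013 -.047 0 0 0;.026 -.095 0 0 0;.039 -.142 0 0 0;.052 -.19 0 0 0;.065 -.237 0 0 0;.078 -.284 0 0 0;.091 -.332 0 0 0;.104 -.379 0 0 0;.116 -.427 0 0 0;.128 -.474 0 0 0';  python3 -m pendant '0 0 0 0 0;0 0 0 0 0;0 0 .03 0 0;0 0 .06 0 0;0 0 .08 0 0;0 0 .08 0 0;0 0 .08 0 0'; python3 -c "
from h import *
togo((.437,-.3473),.0435); s=snap('wrist','w12'); print(project(s,(.4335,-.3473,.012)),cast(s,(277,251),r.sense()['ee_pos'][2]-.0225))"
```

```text
time: 25.05
ee_pos: [0.4339, -0.3488, 0.1789]
orientation: [-0.002, 1.0, 0.0, -0.001]
force: [1.3, -0.5, -1.1]
width: 0.199
grip_force: 39.1
time: 25.75
ee_pos: [0.4355, -0.3459, 0.0997]
orientation: [-0.003, 1.0, 0.001, -0.0]
force: [-0.8, -0.8, -0.3]
width: 0.199
grip_force: 39.2
togo [-0.0015, -0.0015, 0.0562] tool-y yaw 90.3 tcp [ 0.4355 -0.3459  0.0997] q7 2.29 t 25.75
[275.47409206 214.17733768] [[ 0.43244328 -0.34648445]]
```

View pics/w12.png

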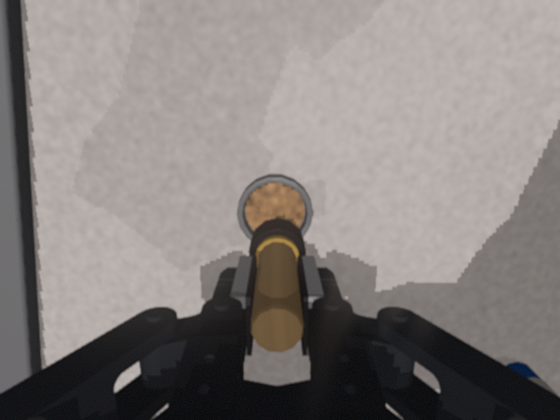

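The tray rim is centred at (275,211) and the held foot at about (277,246), so only about 1 mm of correction is needed.

```bash
python3 -m pendant '-.001 -.0015 0 0 0;-.001 -.0015 .02 0 0;-.001 -.0015 .04 0 0;-.001 -.0015 .05 0 0;-.001 -.0015 .054 0 0;-.001 -.0015 .056 0 0;-.001 -.0015 .056 0 0'; python3 -m pendant '0 0 .0015 0 0;0 0 .0015 0 0'
```

```text
time: 26.5
ee_pos: [0.4364, -0.349, 0.0443]
orientation: [-0.002, 1.0, -0.0, 0.0]
force: [0.3, 0.1, -0.5]
width: 0.198
grip_force: 39.2
time: 26.7
ee_pos: [0.4365, -0.3491, 0.0431]
orientation: [-0.002, 1.0, -0.0, 0.001]
force: [0.1, 0.3, 3.5]
width: 0.203
grip_force: 39.6
```

```bash
python3 -m pendant '0 0 0 0 0;0 0 0 0 .3;0 0 0 0 1;0 0 0 0 1;0 0 0 0 1;0 0 -.03 0 1;0 0 -.08 0 1;0 0 -.13 0 1;0 0 -.18 0 1;0 0 -.18 0 1'; python3 -c "
from h import *
a=snap('wrist')['image'];b=snap('top')['image']
cv2.imwrite('pics/f.png',np.hstack([cv2.resize(a[60:300,140:420],(400,343)),cv2.resize(b[120:330,60:470],(400,343))])[:,:,::-1])"
```

```text
time: 27.7
ee_pos: [0.4383, -0.3508, 0.2286]
orientation: [-0.002, 1.0, -0.003, 0.004]
force: [0.8, -0.7, -1.0]
width: 0.996
grip_force: 0.0
```

View pics/f.png

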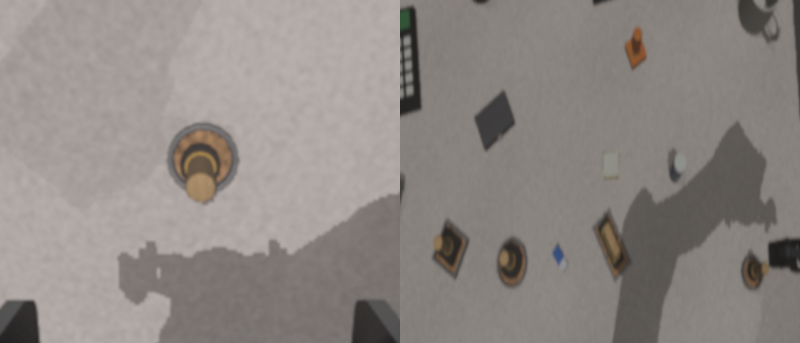

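The small stamp stands in its tray at (202,158) in the left half. In the right half the other three stand in theirs at (450,248), (511,262) and (610,245), and the glue stick and ink pad have not moved.

```bash
python3 -c "
from workcell import r
print(r.hand_in())"
```

```text
the job is handed in; nothing more can be done
None
```

All four stamps stand upright in their matching trays, placed in the order round, square, long, small; the glue stick and ink pad were not moved, and the job was handed in at about 28 s of the 104 s allowed.

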